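Put the tape-care kit into its holders

ROBOT

A 6-joint arm with a two-finger parallel gripper is mounted at the origin on a cart in front of the work surface, level with it; the furniture and walls round the work are solid. World frame = base frame: x ahead of the robot, y to its left, z up, the work surface at z = 0. Lengths are in m, angles in rad, forces in N, time in s.
With the tool pointing down it reaches from about 0.25 to 0.775 m from the base axis. Payload 8.9 kg.
Tool frame: the origin (TCP) lies on the centre line of the jaws, within the pads' length; the fingertips stand 17 mm ahead of it and the grasp point (between the pads) lies 2 mm behind it; z points along the fingers, y is the line along which they close (so a half turn about z gives the same grasp; the last joint's range is limited). The gripper opens to 85 mm and grips with 20 to 120 N. Pads are 22 mm wide; open, the fingers measure 114 mm over their backs; the gripper's body (76 mm by 85 mm) begins 54 mm behind the grasp point. The pads swing forward as they close: fully open they stand 13 mm farther back than shut.
Start: joints at [0.968, 0.291, -0.153, 1.127, 0, 1.431], TCP at [0.235, 0.47, 0.248] pointing down, gripper open.
Joint ranges: [-2.52, 2.52], [-0.91, 1.74], [-1.3, 1.37], [-1.96, 2.02], [-1.52, 1.47], [-3.14, 3.14]. Speed limits (rad/s): [2.22, 2.22, 2.79, 3.14, 3.14, 3.14].

INTERFACE

Orientations are given as a unit quaternion [w, x, y, z].
In Python, from bench import manip gives the robot as it stands. The module is installed in compiled form; this text tells all that it offers. Calls block until the motion is done:
- manip.move_ptp(position, orientation): joint-space move of the TCP to a pose.
- manip.servo_line(position, rotation=None, vel=0.15, contact_N=None): straight line of the TCP; rotation=None keeps the orientation; vel is the mean speed in m/s. With contact_N (N) it stops when the force on the tool has changed by that much, and returns True; else False.
- manip.move_j(angles): joint-space move.
- manip.gripper_open() and manip.close_gripper(f_grip=None): open the fingers fully, or close them until they stop; f_grip is the grip in N (None keeps the last).
- manip.hold(seconds).
- manip.solve_ik(position, orientation): joint angles nearest the present ones, or None.
- manip.state(): the state.
- manip.read_camera(name): name is "scene" or "top" or "wrist"; returns (picture, depth): 480x640x3 uint8, red, green, blue; 480x640 float32, m along the optical axis (not along the pixel's ray), 0 where there is no reading.
- manip.calibration(name): a dict with "K" (3x3 intrinsics, pixels), "rvec" (rotation vector, rad) and "tvec" (3), from world to camera coordinates, as OpenCV has them. Camera axes: x right, y down, z forward; pixel columns grow to the right and rows downward; lengths in m; the calibration is good to about 2 mm. A picture is of the moment at which its call begins: read the wrist's pose just before it. calibration takes no time and is no camera call; for the wrist camera it gives the pose at the moment of the call.
A pose or a line that the arm cannot do raises manip.MotionError and nothing moves.
- manip.sign_off(): hands the job in; it is judged then, once.
The state is a dict: "clock": time; "qpos": joint angles; "joint_velocities": joint speeds; "joint_efforts": joint torques, N m; "tcp_pos": TCP position; "tcp_rot": TCP orientation; "force": force on the tool from outside, world axes, zero at the start; "moment": the same for the moment, N m; "width": finger opening in m; "grip_force": force on a finger pad.
Only numpy, scipy, OpenCV 4.12 (cv2) and the standard library are available. Lean on these libraries where they do the work, as an engineer would, in place of code of your own. Each camera call takes 0.05 s, during which the arm holds its last target. There are 200 camera calls.

TASK

Pick the four things of the tape-care kit out from among the other things on the desk and put each into its own grey holder: the screwdriver lying flat in the long narrow tray, the aluminium splicing block lying flat in the shorter, wider tray, the swab tub standing upright in the round cup and the small cleaner bottle standing upright in the square well. Leave the loose cassette case and the marker where they lie.

Things in the scene. Friction and masses are not known exactly. Their poses are not given: they have to be found in the camera images.
- screwdriver: loose screwdriver lying on the desk, 148 mm long (along its y), red handle 16 mm wide and 14 mm high from y = -4 to +74 mm, bare steel shaft 4 mm thick from there to y = -74 mm with its axis 7 mm up. Origin: underside, mid-length. Its weight lies in the handle; grip the handle across (along x) near y = +25 mm. About 45 g
- splicing_block: loose bright metal tape splicing block, a bar 115 mm long (y), 26 mm wide (x), 12 mm high, lying flat. Origin: centre of its underside. Grip it across the 26 mm. About 75 g
- swab_tub: loose white round tub with a fixed blue lid, standing upright, 56 mm high; body 46 mm across, lid (from 44 to 56 mm up) 50 mm across. Origin: centre of its underside, z up. Can be gripped across the lid from above. About 60 g
- cleaner_bottle: loose small brown bottle with a white cap, standing upright, 88 mm high, 34 mm across. Origin: centre of its underside, z up. It grips like a 31 mm square bar whose sides face its x and y; grip it about 50 mm up. About 90 g
- long_tray: a fixed flat grey plastic tray with a dark rubber floor, for the screwdriver: inside 164 mm long (y) by 32 mm wide (x), outside 174 x 42 mm; floor 4 mm above the desk, rim 10 mm above the desk. The rim runs round both ends and 28 mm along the sides from each end; between these the long sides are open for the fingers. Either way round is right. Origin: centre of its underside
- short_tray: a fixed flat grey plastic tray with a dark rubber floor, for the splicing block: inside 131 mm long (y) by 42 mm wide (x), outside 141 x 52 mm; floor 4 mm above the desk, rim 10 mm above the desk. The rim runs round both ends and 28 mm along the sides from each end; between these the long sides are open for the fingers. Origin: centre of its underside
- round_cup: fixed low round grey plastic cup, for the swab tub: 76 mm across outside, 65 to 68 mm inside (wider at the mouth), 24 mm high, its floor 4 mm above the desk. Origin: centre of its underside, z up
- square_well: fixed low square grey plastic well, for the cleaner bottle: 60 x 60 mm outside, 50 x 50 mm inside, 26 mm high, its floor 4 mm above the desk; sides along its x and y. Origin: centre of its underside, z up
- cassette: loose bystander: cassette case with a blue card, 69 mm (x) by 108 mm (y) by 17 mm high, lying flat beyond the trays; leave it. Origin: centre of its underside
- marker: loose bystander: felt-tip marker, white with a blue cap, 135 mm long (y), 17 mm thick, lying beyond the trays; leave it. Origin: its underside, mid-length
Not all that is in view belongs to the job. What is meant by the cleaner_bottle is not blue, and is the larger of those in its own colour.

How it is judged:
At the end, for the whole second after the job is handed in: Each thing released and at rest on its own holder's floor (origin 1 to 8.5 mm over the holder's). Screwdriver and block: within 12 mm of the tray's centre along and across, within 0.2 rad of its length. Tub and bottle: within 15 mm of the holder's centre, upright within 0.12 rad (x of screwdriver in the frame of long_tray between -0.012 and 0.012 m and y of screwdriver in the frame of long_tray between -0.012 and 0.012 m and z of screwdriver in the frame of long_tray between 0.001 and 0.0085 m and angle between the y axis of screwdriver and the y axis of long_tray, either way round below 0.2 rad and linear speed of each of screwdriver, splicing_block, swab_tub, cleaner_bottle below 0.02 m/s and angular speed of each of screwdriver, splicing_block, swab_tub, cleaner_bottle below 0.2 rad/s and x of splicing_block in the frame of short_tray between -0.012 and 0.012 m and y of splicing_block in the frame of short_tray between -0.012 and 0.012 m and z of splicing_block in the frame of short_tray between 0.001 and 0.0085 m and angle between the y axis of splicing_block and the y axis of short_tray, either way round below 0.2 rad and horizontal distance between swab_tub and round_cup below 0.015 m and angle between each of swab_tub, cleaner_bottle's own z axis and vertical below 0.12 rad and z of swab_tub in the frame of round_cup between 0.001 and 0.0085 m and horizontal distance between cleaner_bottle and square_well below 0.015 m and z of cleaner_bottle in the frame of square_well between 0.001 and 0.0085 m); the robot touches nothing.
It fails at once if the cassette case was moved by more than 30 mm (distance of cassette from where it was at the start of the episode above 0.03 m).
It fails at once if the marker was moved by more than 30 mm (distance of marker from where it was at the start of the episode above 0.03 m).
It also fails if it takes over 99 s, if anything falls off the work surface, if the arm or the gripper's body presses on something with over 40 N, if the wrist force passes 120 N, or if a joint passes its speed limit or range.

## Working session

There is one attempt and no reset: what is moved stays moved. The work goes in short steps, each a Python script; the robot and the scene stay as the last script left them, time stands still between calls to the robot, and variables do not carry over. Pictures are saved under pics/ and viewed, at most 14 in all, crops included, and the job is handed in when it is done.

```bash
mkdir -p pics; python3 - <<'E'
from bench import manip
import cv2,numpy as np
for n in("top","scene"):
    p,d=manip.read_camera(n); cv2.imwrite(f"pics/{n}0.png",p[:,:,::-1]); np.save(f"pics/{n}0.npy",d)
    c=manip.calibration(n); R=cv2.Rodrigues(np.array(c["rvec"]))[0]; print(n,c["K"],-R.T@np.array(c["tvec"]),R[2])
print(manip.state())
E
```

```text
top [[517.95809827   0.         321.22560412]
 [  0.         517.95809827 242.85221608]
 [  0.           0.           1.        ]] [ 0.41526173 -0.09292396  1.13886596] [ 0.14848833 -0.00580757 -0.98889711]
scene [[559.94386586   0.         314.69188318]
 [  0.         559.94386586 240.02536695]
 [  0.           0.           1.        ]] [0.65161705 0.6441132  0.81992901] [-0.06481149 -0.68795436 -0.72285425]
{'clock': 0.1, 'qpos': array([ 9.67708639e-01,  2.91218126e-01, -1.54023308e-01,  1.12667828e+00,
        3.40224393e-05,  1.43151839e+00]), 'joint_velocities': array([ 0.00021793, -0.00154959,  0.00248451,  0.00116276,  0.00012408,
       -0.00134693]), 'joint_efforts': array([ 1.15655475e-03, -5.37977278e+01,  3.31919217e+01,  9.23345389e-03,
       -1.95597072e-04,  1.07057778e-05]), 'tcp_pos': array([0.23464055, 0.46925811, 0.24780301]), 'tcp_rot': array([-2.19589310e-04,  2.29831793e-01,  9.73230205e-01, -5.17271988e-04]), 'force': array([0.55479142, 0.03306238, 0.09681278]), 'moment': array([ 0.01105372,  0.00436808, -0.03734769]), 'grip_force': 0.0, 'width': 0.08539361161873275}
```

View pics/top0.png

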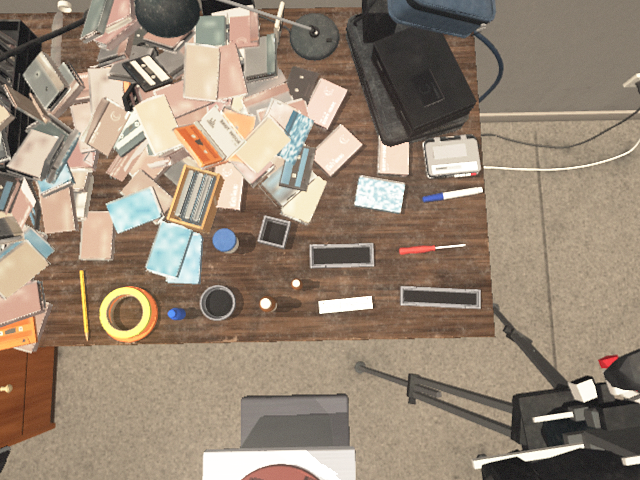

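View pics/scene0.png

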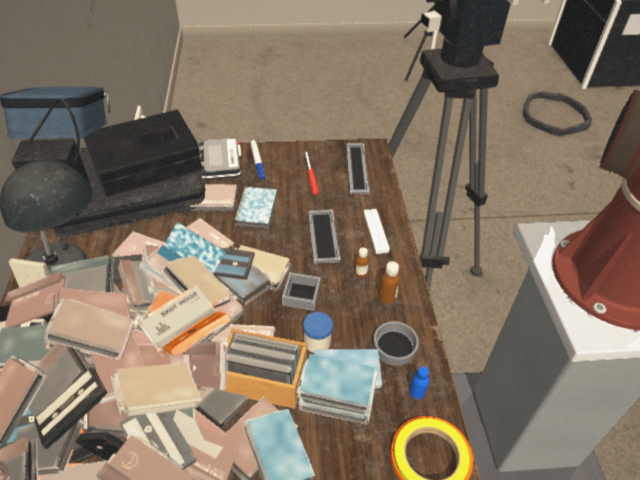

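Top view: screwdriver (432,248), block (345,305), tub (225,240), long tray (440,297), short tray (341,256), cup (217,302) and well (275,232). There are three bottle candidates: blue (176,313), small brown (296,283) and large brown (267,304). The bottle meant is the large brown one, being not blue and the larger of the two browns. I'll confirm that in a crop.

```bash
cat > h.py <<'E'
from bench import manip
import cv2,numpy as np
def cal(n):
    c=manip.calibration(n); return np.array(c["K"]),cv2.Rodrigues(np.array(c["rvec"]))[0],np.array(c["tvec"]).ravel()
def ray(c,uv,z):
    K,R,t=c; uv=np.atleast_2d(np.asarray(uv,float)); o=-R.T@t
    d=np.c_[uv,np.ones(len(uv))]@np.linalg.inv(K).T@R
    return (o+d*((z-o[2])/d[:,2])[:,None])[:,:2]
def blob(mask,box):
    x0,y0,x1,y1=box; m=np.zeros(mask.shape,np.uint8); m[y0:y1,x0:x1]=mask[y0:y1,x0:x1]
    cs=cv2.findContours(m,cv2.RETR_EXTERNAL,cv2.CHAIN_APPROX_NONE)[0]
    return max(cs,key=cv2.contourArea)[:,0,:]
def rect(c,pts,z):
    """centre, (long, short) m, yaw of the long axis in world"""
    w=ray(c,pts,z).astype(np.float32); o=w.mean(0); (p,s,a)=cv2.minAreaRect((w-o)*1000); p=np.array(p)/1000+o
    if s[0]<s[1]: s=s[::-1]; a+=90
    return p,np.array(s)/1000,(np.radians(a)+np.pi/2)%np.pi-np.pi/2
E
cat > m.py <<'E'
from h import *
im=cv2.imread("pics/top0.png"); c=cal("top"); D=np.load("pics/top0.npy")
h,s,v=cv2.split(cv2.cvtColor(im,cv2.COLOR_BGR2HSV))
dark=((v<60)).astype(np.uint8); 
white=((v>170)&(s<60)).astype(np.uint8); blue=((h>95)&(h<125)&(s>110)).astype(np.uint8)
red=(((h<8)|(h>172))&(s>150)&(v>110)).astype(np.uint8)
for n,m,b,z in[("ltray",dark,(396,282,486,312),.004),("stray",dark,(304,238,378,274),.004),("block",white,(310,290,380,320),.012),
 ("handle",red,(390,235,445,262),.007),("lid",blue,(205,222,245,258),.056),("cup",dark,(195,282,240,325),.004),("well",dark,(255,212,296,252),.004),("cap",white,(255,292,280,315),.088),("cap2",white,(288,274,305,292),.06)]:
    try:
        q=blob(m,b); p,sz,a=rect(c,q,z); print(n,p.round(4),(sz*1000).round(),round(a,3),q.min(0),q.max(0))
    except Exception as e: print(n,e)
print("shaft tip",ray(c,[[465,245]],.007))
a=cv2.resize(im[215:335,160:300],None,fx=4,fy=4,interpolation=cv2.INTER_CUBIC)
sc=cv2.imread("pics/scene0.png"); b=cv2.resize(sc[230:410,330:440],None,fx=2.66,fy=2.66)[:480]
a=cv2.resize(a,(500,428)); b=cv2.resize(b,(280,428)); cv2.imwrite("pics/crop1.png",np.hstack([a,b]))
E
python3 m.py
```

```text
ltray [ 0.4463 -0.4297] [0. 0.] 0.0 [474 303] [474 303]
stray max() iterable argument is empty
block [ 0.4488 -0.1483] [116.  28.] -1.493 [318 296] [372 313]
handle [ 0.5621 -0.3105] [76.  6.] -1.496 [400 249] [434 254]
lid [0.5723 0.1123] [26. 11.] 1.55 [215 245] [227 250]
cup [0.453  0.1483] [41. 11.] 0.241 [206 296] [213 314]
well [0.5975 0.0243] [10.  8.] 0.779 [263 237] [268 240]
cap [0.4528 0.0158] [20. 18.] -0.004 [261 298] [270 308]
cap2 [ 0.4939 -0.045 ] [13. 12.] 1.55 [293 280] [299 286]
shaft tip [[ 0.57385856 -0.4171573 ]]
```

View pics/crop1.png

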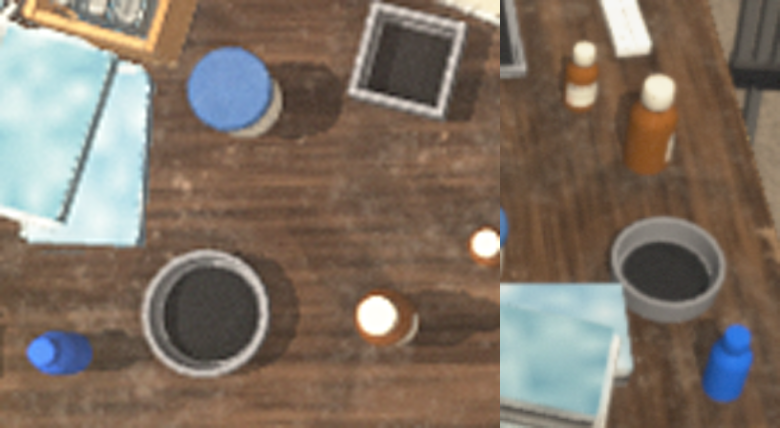

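The crop confirms it. The large brown bottle with a white cap (top px 267,304) is clearly bigger than the small brown one (296,283), and the third is blue. My thresholds were poor, so I'll retune them using saturation.

```bash
cat > m2.py <<'E'
from h import *
im=cv2.imread("pics/top0.png"); c=cal("top")
H=cv2.cvtColor(im,cv2.COLOR_BGR2HSV); h,s,v=[k.astype(int) for k in cv2.split(H)]
for n,(x,y) in dict(lfl=(440,297),lrim=(402,297),sfl=(341,256),cupfl=(217,303),cuprim=(202,302),well=(277,232),lid=(225,240),wood=(380,280),shad=(287,237),handle=(418,250)).items(): print(n,H[y,x])
sp=im.max(2).astype(int)-im.min(2)
gray=((sp<14)).astype(np.uint8); gray=cv2.morphologyEx(gray,cv2.MORPH_OPEN,np.ones((2,2)))
blue=((h>95)&(h<130)&(s>80)).astype(np.uint8); red=(((h<8)|(h>172))&(s>140)&(v>90)).astype(np.uint8)
for n,m,b,z in[("ltray",gray,(390,280,490,316),.01),("stray",gray,(300,236,382,276),.01),("handle",red,(390,235,445,262),.007),("lid",blue,(205,222,245,258),.056),("cup",gray,(192,280,242,326),.022),("well",gray,(252,210,298,254),.024)]:
    q=blob(m,b); p,sz,a=rect(c,q,z); print(n,p.round(4),(sz*1000).round(),round(a,3),q.min(0),q.max(0))
# workspace obstacles: heights from depth
D=np.load("pics/top0.npy"); K,R,t=c
E
python3 m2.py
```

```text
lfl [13 44 70]
lrim [ 14  24 182]
sfl [11 38 73]
cupfl [20 23 67]
cuprim [18 14 92]
well [10 41 74]
lid [108 106 209]
wood [ 12  85 123]
shad [16 36 92]
handle [  3 149 254]
ltray [ 0.4581 -0.3557] [159.  29.] 1.504 [404 290] [477 306]
stray [ 0.5558 -0.1445] [128.  40.] -1.569 [313 246] [371 265]
handle [ 0.5666 -0.3097] [79. 16.] -1.496 [399 245] [434 254]
lid [0.5894 0.1062] [47. 47.] -0.46 [213 228] [235 251]
cup [0.4557 0.1255] [66. 65.] 0.976 [203 287] [233 319]
well [0.6057 0.003 ] [51. 43.] 1.303 [261 224] [284 245]
```

Measured sizes match: tray floors 159×29 and 128×40, handle 79×16, lid 47 and cup 66 mm. Next I'll move over the tub and bottle area and take one close look.

```bash
cat >> h.py <<'E'
from scipy.spatial.transform import Rotation as Ro
def down(phi):
    """tool down, jaws closing along world yaw phi (half turn chosen nearest the present wrist)"""
    y=np.array([np.cos(phi),np.sin(phi),0]); z=np.array([0,0,-1.]); 
    q=Ro.from_matrix(np.c_[np.cross(y,z),y,z]).as_quat(); return [q[3],q[0],q[1],q[2]]
def goto(x,y,z,phi):
    c=[]
    for f in(phi,phi+np.pi):
        j=manip.solve_ik([x,y,z],down(f))
        if j is not None: c.append((np.abs(np.array(j)-manip.state()["qpos"]).max(),f))
    f=min(c)[1]; manip.move_ptp([x,y,z],down(f)); return f
def look(name):
    manip.hold(.2); c=cal("wrist"); p,d=manip.read_camera("wrist"); cv2.imwrite(f"pics/{name}.png",p[:,:,::-1]); 
    np.savez(f"pics/{name}.npz",K=c[0],R=c[1],t=c[2],d=d); return p,d,c
E
python3 - <<'E'
from h import *
goto(.50,.07,.30,-.2); p,d,c=look("w1"); s=manip.state(); print(s["clock"],s["tcp_pos"],s["qpos"].round(2)); print(-c[1].T@c[2],c[1][2])
E
```

```text
2.1083 [0.49988121 0.07060962 0.2999535 ] [-0.    0.23 -0.1   1.24  0.    1.76]
[0.51318156 0.14490045 0.42435197] [-0.05986181 -0.29039849 -0.95503156]
```

View pics/w1.png

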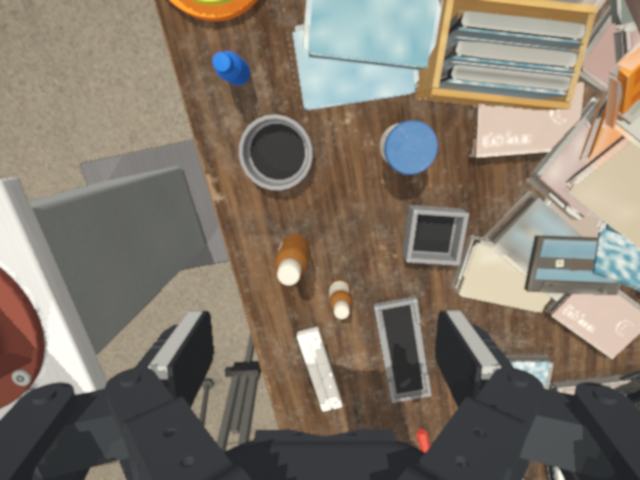

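The wrist view shows the lid (410,147), cup (276,152), well (436,235), bottle cap (290,271) and short tray (403,349), all unobstructed. I'll measure them here, then pick the tub.

```bash
cat > m3.py <<'E'
from h import *
im=cv2.imread("pics/w1.png"); f=np.load("pics/w1.npz"); c=(f["K"],f["R"],f["t"])
h,s,v=[k.astype(int) for k in cv2.split(cv2.cvtColor(im,cv2.COLOR_BGR2HSV))]
gray=(s<55).astype(np.uint8); dark=((v<62)&(s<90)).astype(np.uint8)
blue=((h>95)&(h<130)&(s>90)).astype(np.uint8); white=((v>185)&(s<70)).astype(np.uint8)
for n,m,b,z in[("lid",blue,(375,112,445,182),.056),("cup",gray,(232,108,322,196),.022),("cupfl",dark,(240,115,312,190),.004),("well",gray,(398,198,474,272),.022),("wellfl",dark,(406,208,464,264),.004),
 ("cap",white,(270,252,310,292),.088),("strayfl",dark,(370,290,435,405),.004),("block",white,(292,320,348,418),.012)]:
    q=blob(m,b); p,sz,a=rect(c,q,z); print(n,p.round(4),(sz*1000).round(),round(a,3),q.min(0),q.max(0))
E
python3 m3.py
```

```text
lid [0.5881 0.1085] [49. 47.] 0.62 [385 121] [436 174]
cup [0.4576 0.1273] [76. 76.] -0.199 [238 114] [312 190]
cupfl [0.4554 0.1287] [55. 51.] 1.239 [251 125] [300 177]
well [0.6153 0.0017] [82. 73.] -0.26 [403 205] [473 271]
wellfl [0.6111 0.0041] [39. 39.] 1.303 [415 216] [452 250]
cap [0.4531 0.0216] [25. 21.] 1.353 [277 259] [299 284]
strayfl [ 0.5563 -0.1651] [76. 33.] 1.566 [391 342] [421 392]
block [ 0.4483 -0.1448] [122.  28.] -1.499 [297 328] [341 411]
```

```bash
cat >> h.py <<'E'
def pick(x,y,ztcp,phi,F,hover=.14,v=.12):
    f=goto(x,y,hover,phi); hit=manip.servo_line([x,y,ztcp],vel=v,contact_N=12); manip.close_gripper(F); manip.hold(.2)
    s=manip.state(); print("pick hit",hit,"z",s["tcp_pos"][2].round(4),"w",s["width"],"F",s["grip_force"]); return f
def place(x,y,ztcp,phi,hover=.16,down_v=.05):
    p=manip.state()["tcp_pos"]; manip.servo_line([p[0],p[1],hover],vel=.15)
    goto(x,y,hover,phi); manip.servo_line([x,y,ztcp+.025],vel=.12)
    hit=manip.servo_line([x,y,ztcp-.004],vel=down_v,contact_N=5); s=manip.state(); print("place hit",hit,"z",s["tcp_pos"][2].round(4),"w",s["width"])
    manip.gripper_open(); manip.hold(.2); manip.servo_line([x,y,hover],vel=.15); print("t",manip.state()["clock"])
E
python3 - <<'E'
from h import *
f=np.load("pics/w1.npz"); c=(f["K"],f["R"],f["t"]); w=ray(c,[(409,205),(468,209),(463,267),(405,262)],.026)
print(w.round(4).tolist(),w.mean(0))
pick(.5885,.1075,.048,-.2,30)
place(.457,.128,.052,-.2)
look("w2")
E
```

```text
[[0.5847, 0.0474], [0.6455, 0.0307], [0.6342, -0.0341], [0.5718, -0.0155]] [0.60905345 0.0071216 ]
pick hit False z 0.0487 w 0.04833345410191396 F 29.997553825378418
place hit True z 0.0523 w 0.04806880448042819
t 8.7917
```

View pics/w2.png

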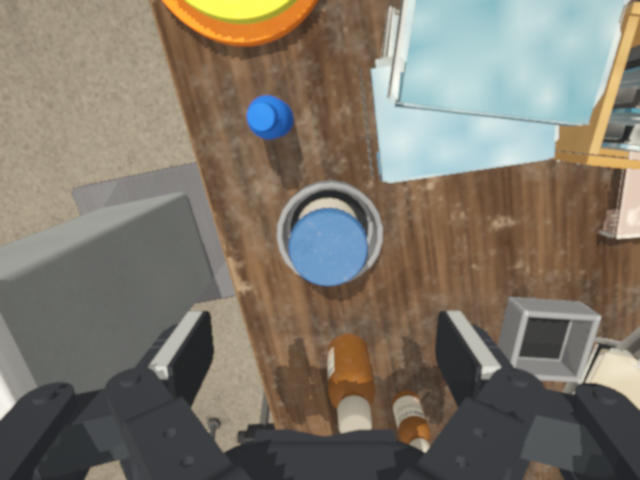

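The tub stands upright in the cup: lid (328,246), with an even rim around it at (330,235). The bottle's label faces −x, so I'll grip about along x. Next is the bottle.

```bash
python3 - <<'E'
from h import *
pick(.453,.018,.048,-.08,40,hover=.17)
place(.6095,.006,.052,-.08,hover=.2)
goto(.50,-.13,.30,0.05); look("w3")
E
```

```text
pick hit False z 0.0483 w 0.03076422782204832 F 34.098182916641235
place hit True z 0.0516 w 0.030346910599937254
t 16.9
```

View pics/w3.png

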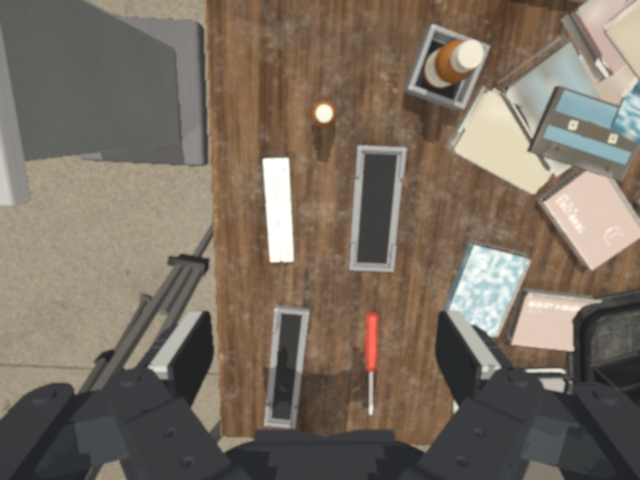

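The bottle stands in the well (460,55). The block (278,210), short tray (378,208), long tray (287,367) and screwdriver (371,362) are all in view, so I'll measure them.

```bash
cat > m4.py <<'E'
from h import *
im=cv2.imread("pics/w3.png"); f=np.load("pics/w3.npz"); c=(f["K"],f["R"],f["t"])
h,s,v=[k.astype(int) for k in cv2.split(cv2.cvtColor(im,cv2.COLOR_BGR2HSV))]
sp=im.max(2).astype(int)-im.min(2)
dark=((v<80)&(sp<18)).astype(np.uint8); gray=(sp<22).astype(np.uint8)
white=((v>185)&(s<70)).astype(np.uint8); red=(((h<9)|(h>172))&(s>150)&(v>110)).astype(np.uint8)
for n,m,b,z in[("block",white,(255,145,305,275),.012),("strayfl",dark,(345,140,412,278),.004),("stray",gray,(340,138,415,280),.01),("ltrayfl",dark,(258,300,315,433),.004),("ltray",gray,(258,300,315,429),.01),("handle",red,(355,305,390,380),.007)]:
    q=blob(m,b); p,sz,a=rect(c,q,z); print(n,p.round(4),(sz*1000).round(),round(a,3),q.min(0),q.max(0))
print("ST corners",ray(c,[(358,146),(407,148),(393,272),(349,269)],.01).round(4).tolist(),ray(c,[(358,146),(407,148),(393,272),(349,269)],.01).mean(0))
print("LT",ray(c,[(276,308),(308,309),(295,428),(265,425)],.01).mean(0), "tip",ray(c,[(371,415)],.007), "bottle base-ish cap",ray(c,[(467,53)],.092))
E
python3 m4.py
```

```text
block [ 0.4485 -0.1475] [117.  28.] -1.496 [263 158] [293 262]
strayfl [ 0.5561 -0.142 ] [122.  32.] -1.563 [358 155] [395 261]
stray [ 0.5557 -0.1418] [143.  53.] -1.564 [349 144] [406 272]
ltrayfl [ 0.4599 -0.3536] [154.  24.] 1.499 [273 315] [299 418]
ltray [ 0.4632 -0.3516] [179.  54.] 1.539 [264 306] [309 428]
handle [ 0.5655 -0.3071] [82. 16.] -1.488 [365 312] [378 370]
ST corners [[0.5306, -0.073], [0.5821, -0.0724], [0.582, -0.2123], [0.5308, -0.2112]] [ 0.55637248 -0.14223462]
LT [ 0.46061797 -0.35235561] tip [[ 0.57469782 -0.41713239]] bottle base-ish cap [[0.60358068 0.00598924]]
```

```bash
python3 - <<'E'
from h import *
pick(.4487,-.1478,.020,.075,50,hover=.12,v=.08)
place(.556,-.1428,.0245,.006,hover=.12)
goto(.50,-.20,.30,0.05); look("w4")
E
```

```text
pick hit False z 0.0204 w 0.02426735281816642 F 49.371596574783325
place hit True z 0.0237 w 0.024402302170511952
t 25.0917
```

View pics/w4.png

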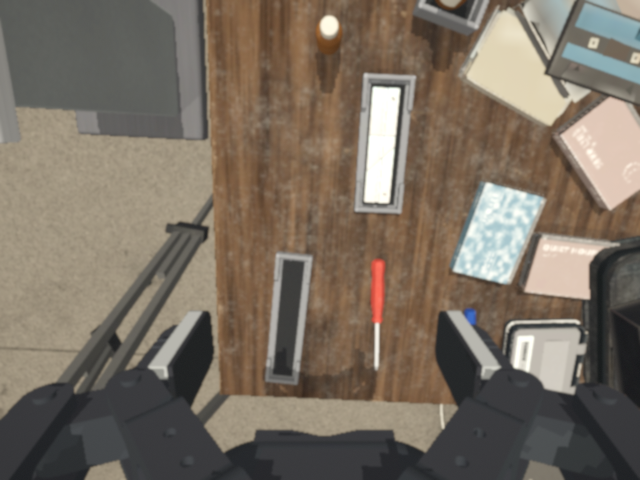

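The block (383,145) lies inside the short tray. The screwdriver is last.

```bash
python3 - <<'E'
from h import *
pick(.5665,-.318,.020,.08,40,hover=.12,v=.08)
place(.4617,-.329,.0245,-.069,hover=.12)
goto(.47,-.17,.33,0.05); look("w5")
p,d=manip.read_camera("top"); cv2.imwrite("pics/top1.png",cv2.resize(p[180:340,180:500,::-1],None,fx=2.5,fy=2.5))
E
```

```text
pick hit False z 0.0202 w 0.012762704260757764 F 39.13408437743783
place hit True z 0.0241 w 0.01311027605926413
t 33.575
```

View pics/w5.png

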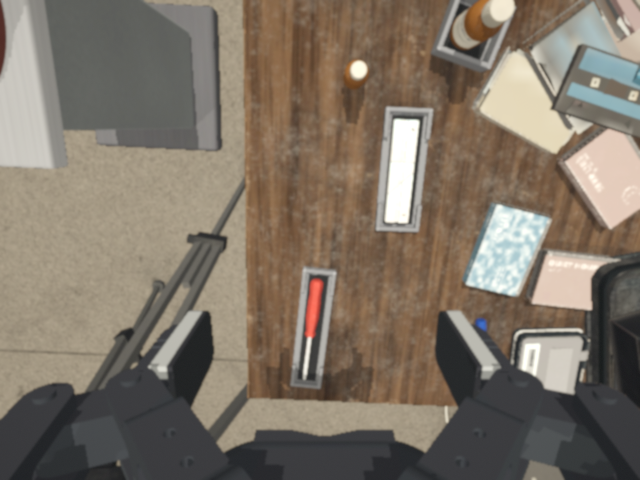

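View pics/top1.png

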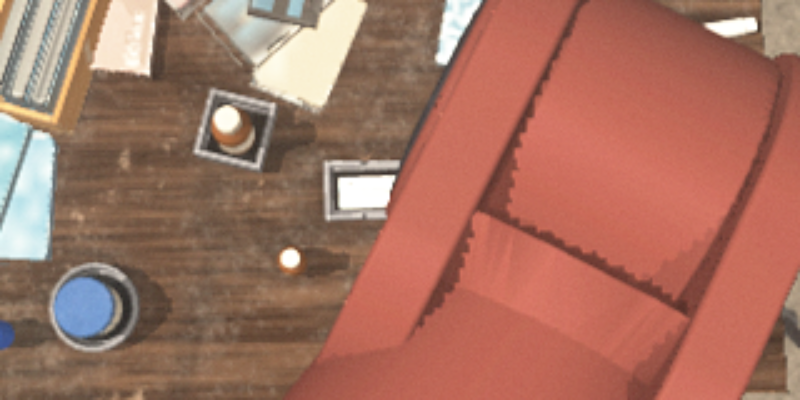

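All four sit in their holders. One numeric check of the margins before handing in.

```bash
python3 - <<'E'
from h import *
im=cv2.imread("pics/w5.png"); f=np.load("pics/w5.npz"); c=(f["K"],f["R"],f["t"])
h,s,v=[k.astype(int) for k in cv2.split(cv2.cvtColor(im,cv2.COLOR_BGR2HSV))]
white=((v>185)&(s<70)).astype(np.uint8); red=(((h<9)|(h>172))&(s>150)&(v>90)).astype(np.uint8)
print("block",rect(c,blob(white,(380,110,430,230)),.016)," tray",ray(c,[(386,108),(433,109),(419,232),(377,230)],.01).mean(0))
p,sz,a=rect(c,blob(red,(295,265,340,350)),.011); d=np.array([np.cos(a),np.sin(a)]); d*=np.sign(d[1])
print("handle",p,sz,a,"origin",p-.035*d,"tray",ray(c,[(304,269),(336,270),(322,388),(292,386)],.01).mean(0))
t=cal("top"); px=lambda u,v:(180+u/2.5,180+v/2.5)
print("cap",ray(t,[px(227,120)],.092),"well",ray(t,[px(210,90),px(276,101),px(259,168),px(195,153)],.026).mean(0))
print("lid",ray(t,[px(86,307)],.06),"cup",ray(t,[px(94,307)],.024))
E
```

```text
block (array([ 0.55245966, -0.14260015]), array([0.11574135, 0.02816582]), np.float64(-1.5653377984322643))  tray [ 0.55674125 -0.14291842]
handle [ 0.46008271 -0.31903665] [0.0810405 0.0158924] 1.4936470800183366 origin [ 0.45738516 -0.35393254] tray [ 0.46145948 -0.35318853]
cap [[0.60540463 0.00373723]] well [0.61027824 0.00289892]
lid [[0.45641696 0.1243734 ]] cup [[0.4576469  0.12478718]]
```

All offsets are 5 mm or less, inside the 12 and 15 mm limits, so I'll hand in.

```bash
python3 -c "
from bench import manip
print(manip.sign_off())"
```

```text
the job is handed in; nothing more can be done
None
```

The job is handed in after about 34 s of the 99 s: all four kit items are in their own holders, each measured within about 5 mm of centre, and the arm went nowhere near the cassette case and marker; sign-off gave no verdict.

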